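# Turn the half-coated link end for end on its coating stand

### The arm

A 6-joint arm with a two-finger parallel gripper is mounted at the origin on the work surface. World frame = base frame: x ahead of the robot, y to its left, z up, the work surface at z = 0. Lengths are in m, angles in rad, forces in N, time in s.
With the tool pointing down it reaches from about 0.375 to 0.9 m from the base axis. Payload 3.1 kg.
Tool frame: the origin (TCP) lies between the finger pads; the fingertips stand robot.tip_extent ahead of it and the grasp point (between the pads) lies 3 mm ahead of it (robot.tip_extent is the distance from the TCP to the fingertips, in m); z points along the fingers, x is the direction in which the jaws open and shut, and the axes are right-handed (so a half turn about z gives the same grasp; the last joint's range is limited). The gripper opens to 87 mm and grips with 3 to 60 N. Pads are 19 mm wide; open, the fingers measure 117 mm over their backs; the gripper's body (75 mm by 190 mm) begins 51 mm behind the grasp point.
Start: joints at [0.926, 0.527, 1.433, -0, 1.181, -0.178], TCP at [0.281, 0.558, 0.245] pointing down, gripper open.
Joint ranges: [-3.08, 3.08], [-0.75, 2.2], [0.22, 2.44], [-1.43, 4.57], [0, 2.65], [-2.85, 2.85]. Speed limits (rad/s): [2.79, 2.79, 3.14, 3.14, 3.14, 3.14].

### API

Orientations are given as a unit quaternion [x, y, z, w].
In Python, from rig import robot, cams gives the robot as it stands.
- The arm moves only by the tool carry_out, never from a script. Its argument "steps" is a list of rows, each a list of 3 entries, a list of its own where there are three numbers: the shift along the world's x, y, z in cm, then the turn about the world's z in degrees, then the closure, from 0 (fully open) to 1 (shut). In form: [[[dx, dy, dz], spin, fingers], ...]. A call has 1 to 10 rows; each row shifts and turns the pose as measured when the row begins; what a row does not reach is not made up. A row lasts 1/10 s, in which the tool goes at most 50 mm and 8.59 degrees, less where a joint would pass 70% of its speed; a pose out of reach is approached as far as the arm can. A call with a gripper value outside its range is refused whole. The fingers move at their own pace and stop on an object; "squeeze" is the grip in N (left out, the last holds). Time passes only in rows, so rows that do not move let the fingers close. It gives the time, the measured TCP pose, the force and the opening at its end, in the units of the state.
- robot.get_obs(): the state, without advancing time (a new reading comes with each control period).
- cams.camera(name): name is "scene" or "top"; returns a dict with "pixels" (420x560x3 uint8, red, green, blue), "fx", "fy", "cx", "cy" (pixels), "eye" and "rotation" of the camera in the world. Camera axes: x right, y up, looking along -z (the intrinsics and any distortion apply to the point x, -y, -z); pixel columns grow to the right and rows downward; lengths in m; the calibration is good to about 2 mm. A picture is of the moment at which its call begins. There is no depth.
- robot.hand_in(): hands the job in, once; it reports no verdict.
The state is a dict: "time": time; "q": joint angles; "joint_velocities": joint speeds; "joint_torque": joint torques, N m; "position": TCP position; "tool_rot": TCP orientation; "ft_force": force on the tool from outside, world axes, zero at the start; "moment": the same for the moment, N m; "grip_width": finger opening in m.
Only numpy, scipy, OpenCV 4.12 (cv2) and the standard library are available. Lean on these libraries where they do the work, as an engineer would, in place of code of your own. Each camera call takes 0.05 s, during which the arm holds its last target. There are 200 camera calls.

### The job

The white end of the link arm is finished. Lift the link off the brass pin of the coating stand, turn it end for end, same face up, and refit it with its white eye fully down on the pin and its bare steel end lying on the black rest. Then push the stand's catch drawer fully home and leave everything else on the stand and bench where it is.

Things in the scene. Friction and masses are not known exactly. Their poses are not given: they have to be found in the camera images.
- stand: Low blue steel coating stand fixed to the bench, 170 (x) x 290 (y) x 70 mm high. Origin: centre of its underside on the bench; its x points away from the drawer, y along the stand towards the pin end, z up; the drawer side faces roughly the robot's right. It carries the brass pin, the black rest and, in its -x face, the catch drawer.
- pin_seat (a point): Foot of the upright brass pin: point on the pin's axis at the top of its round dark steel shoulder (diameter 32 mm, 30 mm tall, so 100 mm over the bench). The pin is 13 mm in diameter and stands 23 mm above this point, the last 6 mm tapering to 5 mm. Axes as the stand's. On the stand at x +20, y +75 mm.
- rest_top (a point): Centre of the flat top of the black rubber rest block, 100 (x) x 34 (y) x 30 mm high, its top level with the pin shoulder (100 mm over the bench), 130 mm from the pin towards the stand's -y. Axes as the stand's. Nothing guides the link sideways on it.
- link: Loose flat link arm, 166 mm long, 10 mm thick, about 220 g: a shank 24 mm wide between two round eyes 36 mm wide, 130 mm apart, each with a 16 mm through hole. One half bare grey steel, the other white. Starts level, bare eye on the pin, white eye on the rest, swung up to 0.2 rad about the pin. Origin: centre of the bare eye's hole, underside; -y points to the white eye, z up.
- bare_eye (a point): Centre of the hole in the bare steel eye, at the link's underside. Axes as the link's.
- white_eye (a point): Centre of the hole in the white eye, at the link's underside. Axes as the link's.
- link_mid (a point): Middle of the link's shank, halfway up its thickness (5 mm above the underside), its balance point and a good place to grip across the 24 mm width; the stand's top is 35 mm below it. Axes as the link's.
- drawer (a joint): Opening of the shallow catch drawer in m: 0 fully home against its stop, 0.03 to 0.06 at the start, at most 0.09. It slides out along the stand's -x, needs about 2.5 N to move and stays where it is left.
- drawer_pull (a point): Middle of the front edge of the drawer's yellow pull lip, a bar 80 mm wide, 8 mm thick, 18 mm proud of the grey drawer front, its middle 51 mm over the bench; 115 mm from the stand's middle towards -x when home. Moves with the drawer. Push it towards the stand's +x.
- plug_red: Red masking plug, 30 mm wide, 18 mm tall, standing on the stand's top at its pin end, drawer side. Leave alone. Origin: centre of underside.
- plug_green: Green masking plug, the same, on the stand's top at its rest end, far side. Leave alone.
- powder_jar: White jar, 72 mm wide, 110 mm tall, on the bench to the left. Leave alone.
- spray_can: Blue and silver spray can, 66 mm wide, 180 mm tall, on the bench to the right. Leave alone.
- tape_roll: Ring of green masking tape, 90 mm wide, 25 mm tall, lying on the bench to the right. Leave alone.
- wrench: Steel wrench lying on the bench to the left. Leave alone.
- nut_cup: Steel cup, 80 mm wide, 60 mm tall, on the bench to the left. Leave alone.
- brush: Brush lying on the bench to the right, near the robot. Leave alone.
Mind the look-alikes: they are no part of the job. Leave any green or orange look-alike of the link alone.

How it is judged:
By the outcome, as a careful person would: the job done as asked, in the order asked, and still so for the second after the job is handed in, with the robot touching nothing.
It also fails if it takes over 59 s, if anything falls off the work surface, if the arm or the gripper's body presses on something with over 40 N, if the wrist force passes 120 N, or if a joint passes its speed limit or range.

## Working session

There is one attempt and no reset: what is moved stays moved. The work goes in short steps, Python scripts to look and compute and a tool call to move; the robot and the scene stay as the last step left them, time stands still between calls to the robot, and variables do not carry over. Pictures are saved under pics/ and viewed, about 8 in all and at most 12, crops included, and the job is handed in when it is done.

Besides the shell and the picture viewer there is one more tool, called after "Request:" by a JSON object that holds its "fn" and its "kwargs", one argument or row to a line. carry_out: Moves the arm, as the interface text tells. Its arguments: {"type":"object","properties":{"steps":{"type":"array"},"squeeze":{"type":"number"}},"required":["steps"]}

```bash
mkdir -p pics; ls; python3 - <<'E'
from rig import robot,cams
import cv2,numpy as np
ims=[]
for n in("top","scene"):
    c=cams.camera(n);cv2.imwrite(f"pics/{n}0.png",c["pixels"][:,:,::-1])
    print(n,{k:np.round(v,4).tolist() for k,v in c.items() if k!="pixels"})
print(robot.get_obs(),robot.tip_extent)
E
```

```text
pics
top {'fx': 397.1545, 'fy': 397.1545, 'cx': 283.1691, 'cy': 211.1977, 'eye': [0.3464, 0.0155, 1.3167], 'rotation': [0.0342, -0.0352, -0.6997, 0.7127]}
scene {'fx': 402.2893, 'fy': 402.2893, 'cx': 281.8657, 'cy': 212.4464, 'eye': [1.2142, 0.0274, 0.9771], 'rotation': [0.2417, 0.242, 0.6748, 0.6539]}
{'time': 0.1, 'q': array([ 9.26502120e-01,  5.28357448e-01,  1.43376462e+00,  8.67889530e-06,
        1.18139277e+00, -1.78497435e-01]), 'joint_velocities': array([-0.00090924, -0.00205013, -0.00311118,  0.00032086, -0.00068012,
       -0.00071055]), 'joint_torque': array([ 3.09988154e-04, -4.40987313e+01, -1.77150643e+01,  6.35073963e-02,
        5.34385024e-02, -4.31701233e-05]), 'position': array([0.28030763, 0.55793506, 0.24368216]), 'tool_rot': array([ 8.51215731e-01,  5.24815068e-01, -8.96122297e-04,  3.47394411e-04]), 'ft_force': array([0.31073419, 0.66980627, 0.66362306]), 'moment': array([ 0.04059578,  0.00708016, -0.00484803]), 'grip_width': 0.08697009785009571} 0.022
```

View pics/top0.png

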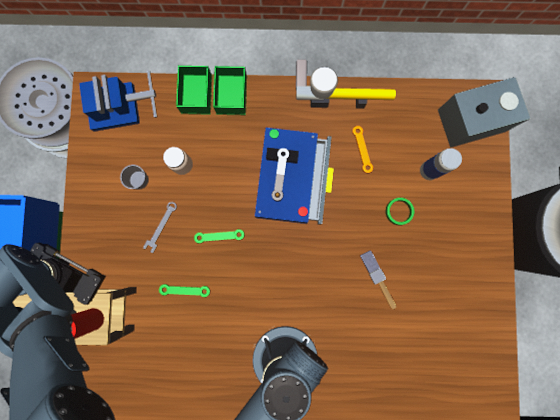

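View pics/scene0.png

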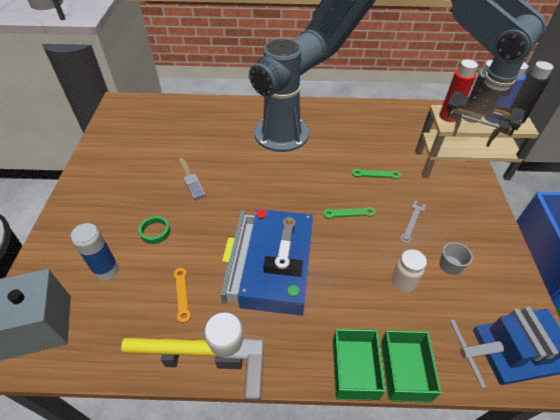

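The top view shows the stand at about (290,175). Its link has the bare eye on the pin at (277,195) and the white eye on the black rest at (283,154). The look-alikes are two green links at (219,237) and (185,291), and an orange one at (363,149). The grey and white link on the stand fits the description. Next I'll confirm it in an enlarged crop.

```bash
cat > h.py <<'E'
import cv2,numpy as np
from scipy.spatial.transform import Rotation as R
from rig import robot,cams
def rot(c): 
    r=np.asarray(c["rotation"]); return r if r.shape==(3,3) else R.from_quat(r).as_matrix()
def ray(c,u,v): return rot(c)@np.array([(u-c["cx"])/c["fx"],-(v-c["cy"])/c["fy"],-1.])
def onz(c,u,v,z):
    d=ray(c,u,v); e=np.asarray(c["eye"]); return e+d*(z-e[2])/d[2]
def proj(c,p):
    q=rot(c).T@(np.asarray(p)-c["eye"]); return np.array([c["cx"]+c["fx"]*q[0]/-q[2],c["cy"]+c["fy"]*q[1]/q[2]])
def crop(c,x0,y0,w,h,s): return cv2.resize(c["pixels"][y0:y0+h,x0:x0+w,::-1],None,fx=s,fy=s,interpolation=cv2.INTER_CUBIC)
E
python3 - <<'E'
from h import *
t=cams.camera("top");s=cams.camera("scene")
a=crop(t,240,115,100,120,4);b=crop(s,215,200,100,120,4)
cv2.imwrite("pics/c1.png",np.hstack([a,b]))
# green vs red plugs, corners rough
for n,u,v,z in[("bare",277,195,.11),("white",283,154,.11),("red",303,211,.088),("green",274,133,.088)]:print(n,onz(t,u,v,z).round(3))
for n,u,v,z in[("bare",289,222,.11),("white",282.5,262,.11),("red",262,214,.088),("green",293.5,290,.088)]:print(n,onz(s,u,v,z).round(3))
E
```

```text
bare [0.515 0.035 0.11 ]
white [0.643 0.019 0.11 ]
red [ 0.469 -0.047  0.088]
green [0.716 0.048 0.088]
bare [0.52  0.036 0.11 ]
white [0.651 0.022 0.11 ]
red [ 0.476 -0.042  0.088]
green [0.718 0.051 0.088]
```

View pics/c1.png

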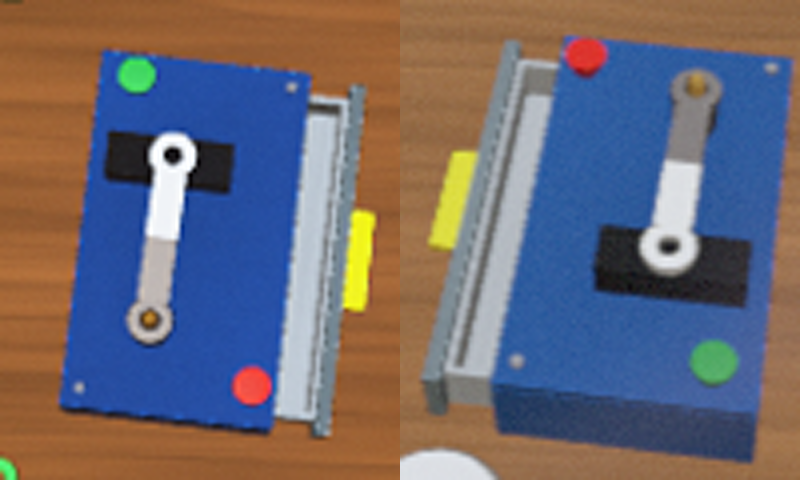

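The crop shows the link with its grey half on the brass pin and its white half on the black rest. The other links are one solid colour each, so this is the one. The yellow lip is on the right at about (330,180) in the top image.

```bash
cat > fit.py <<'E'
from h import *
from scipy.optimize import least_squares
t=cams.camera("top");s=cams.camera("scene")
T=lambda x,y:((x+.5)/4-.5+240,(y+.5)/4-.5+115)
S=lambda x,y:((x-400+.5)/4-.5+215,(y+.5)/4-.5+200)
# stand-frame points: pixel obs
st=[(t,(-.085,-.145,.07),T(310,74)),(t,(.085,-.145,.07),T(103,51)),
(t,(-.03,-.072,.1),T(233,144)),(t,(.07,-.072,.1),T(108,131)),
(s,(-.085,.145,.07),S(565,37)),(s,(.085,.145,.07),S(792,58)),(s,(-.085,-.145,.07),S(496,378)),(s,(.085,-.145,.07),S(760,408)),
(t,(.02,.075,.123),T(150,319)),(s,(.02,.075,.123),S(697,82))]
def W(p,q): c,n=np.cos(p[2]),np.sin(p[2]); return np.array([p[0]+c*q[0]-n*q[1],p[1]+n*q[0]+c*q[1],q[2]])
f=lambda p:np.concatenate([proj(c,W(p,q))-o for c,q,o in st])
r=least_squares(f,[.6,.02,1.5],loss="soft_l1");p=r.x
print("stand",p.round(4),"res",f(p).reshape(-1,2).round(1).tolist())
pin=W(p,(.02,.075,.1));print("pin",pin.round(4),"rest",W(p,(.02,-.055,.1)).round(4))
for c,b,w in((t,T(149.5,321),T(172.5,155)),(s,S(696,88),S(669,248))):
    B=onz(c,*b,.11);w_=onz(c,*w,.11);d=w_-B;print("bare",B.round(4),"white",w_.round(4),np.linalg.norm(d).round(4),np.degrees(np.arctan2(d[1],d[0])).round(1))
for c,o in((t,T(374,262)),(s,S(441,200))):
    q=onz(c,*o,.055)-[p[0],p[1],0];print("lip stand x,y",R.from_euler('z',-p[2]).apply(q).round(4))
E
python3 fit.py
```

```text
stand [0.5886 0.0082 1.4792] res [[-0.0, -0.5], [-0.8, -0.5], [0.2, -0.1], [-0.3, -0.3], [-0.1, -1.4], [0.2, -1.1], [-1.4, 0.1], [0.0, 0.3], [-0.3, -0.3], [-0.1, -2.4]]
pin [0.5157 0.035  0.1   ] rest [0.6452 0.0231 0.1   ]
bare [0.5151 0.0347 0.11  ] white [0.6451 0.0194 0.11  ] 0.1309 -6.7
bare [0.5189 0.0351 0.11  ] white [0.6503 0.0201 0.11  ] 0.1322 -6.5
lip stand x,y [-0.153   0.0005  0.055 ]
lip stand x,y [-0.1478 -0.0056  0.055 ]
```

Request:
{"fn": "carry_out", "kwargs": {
  "steps": [
    [[2.3,-4.1,0],2,0],
    [[2.3,-4.1,0],2,0],
    [[2.3,-4.1,0],2,0],
    [[2.3,-4.1,0],2,0],
    [[2.3,-4.1,0],2,0],
    [[2.3,-4.1,0],2,0],
    [[2.3,-4.1,0],2,0],
    [[2.3,-4.1,0],2,0],
    [[2.3,-4.1,0],2,0],
    [[2.3,-4.1,0],2,0]
  ],
  "squeeze": 30
}}

```text
time: 1.3
position: [0.514, 0.139, 0.2451]
tool_rot: [0.738, 0.675, 0.003, -0.001]
ft_force: [1.2, 0.9, 0.2]
grip_width: 0.0869
```

Request:
{"fn": "carry_out", "kwargs": {
  "steps": [
    [[2.2,-3.7,0],-1,0],
    [[2.2,-3.7,0],-0.5,0],
    [[2.2,-3.7,-2],0,0],
    [[0,0,-3],0,0],
    [[0,0,-3],0,0],
    [[0,0,0],0,0]
  ]
}}

```text
time: 1.9
position: [0.5886, 0.0139, 0.1651]
tool_rot: [0.751, 0.661, 0.007, 0.004]
ft_force: [-0.3, 0.7, -1.1]
grip_width: 0.0868
```

Request:
{"fn": "carry_out", "kwargs": {
  "steps": [
    [[-0.8,1.3,0],0.7,0],
    [[0,0,0],0,0]
  ]
}}

```text
time: 2.1
position: [0.5802, 0.0279, 0.1661]
tool_rot: [0.746, 0.665, 0.007, 0.004]
ft_force: [-0.3, -0.6, -0.1]
grip_width: 0.0869
```

```bash
cat >> h.py <<'E'
def st():
    o=robot.get_obs();r=R.from_quat(o["tool_rot"]).as_matrix()
    print(round(o["time"],2),"pos",o["position"].round(4),"yaw",np.degrees(np.arctan2(r[1,0],r[0,0])).round(2),"zaxis",r[:,2].round(4),"q6",o["q"][5].round(2),"F",o["ft_force"].round(1),"w",round(o["grip_width"],4))
E
python3 -c "from h import *;st()"
```

```text
2.1 pos [0.5802 0.0279 0.1661] yaw 83.44 zaxis [ 0.015   0.0033 -0.9999] q6 -1.61 F [-0.3 -0.6 -0.1] w 0.0869
```

Request:
{"fn": "carry_out", "kwargs": {
  "steps": [
    [[0,0,-2.2],0,0],
    [[0,0,-2],0,0],
    [[0,0,-1],0,0],
    [[0,0,-0.3],0,0],
    [[0,0,0],0,0]
  ]
}}

```text
time: 2.6
position: [0.584, 0.0319, 0.1183]
tool_rot: [0.744, 0.668, 0.012, 0.01]
ft_force: [-0.4, 0.3, 0.5]
grip_width: 0.087
```

Request:
{"fn": "carry_out", "kwargs": {
  "steps": [
    [[-0.3,-0.4,-0.6],-0.3,0],
    [[0,0,-0.4],0,0],
    [[0,0,0],0,0]
  ]
}}

```text
time: 2.9
position: [0.5821, 0.0277, 0.11]
tool_rot: [0.745, 0.666, 0.013, 0.012]
ft_force: [0.3, -0.5, 0.9]
grip_width: 0.0871
```

```bash
python3 -c "
from h import *
st()
a=crop(cams.camera('top'),240,115,100,120,4);b=crop(cams.camera('scene'),215,200,100,120,4)
cv2.imwrite('pics/c2.png',np.hstack([a,b]))"
```

```text
2.9 pos [0.5821 0.0277 0.11  ] yaw 83.6 zaxis [ 3.520e-02  3.000e-04 -9.994e-01] q6 -1.61 F [ 0.3 -0.5  0.9] w 0.0871
```

View pics/c2.png

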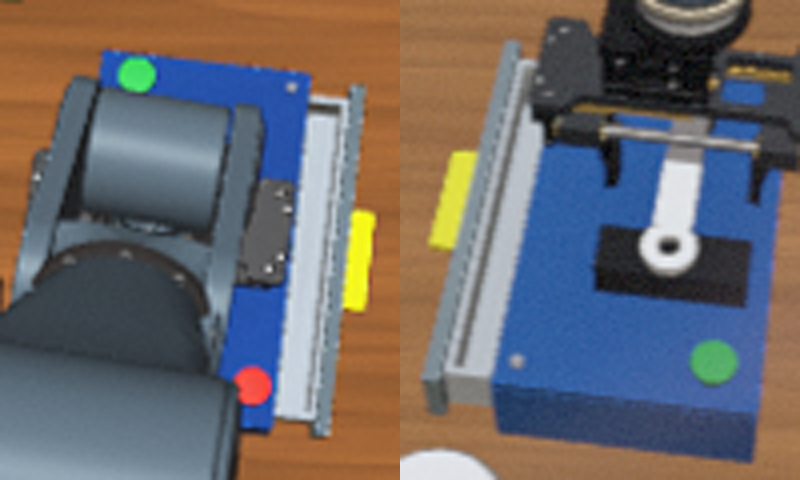

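The picture shows the fingers either side of the shank, with the white eye still on the rest at scene crop (669,248). Now I'll close the gripper.

Request:
{"fn": "carry_out", "kwargs": {
  "steps": [
    [[0,0,-0.2],0,0.5],
    [[0,0,0],0,1],
    [[0,0,0],0,1],
    [[0,0,0],0,1],
    [[0,0,0],0,1],
    [[0,0,0],0,1]
  ],
  "squeeze": 40
}}

```text
time: 3.6
position: [0.5827, 0.0275, 0.1084]
tool_rot: [0.745, 0.666, 0.014, 0.012]
ft_force: [-0.1, 0.6, 0.1]
grip_width: 0.0469
```

```bash
python3 -c "
from h import *
st()"
```

```text
3.6 pos [0.5827 0.0275 0.1084] yaw 83.59 zaxis [ 3.630e-02  1.000e-04 -9.993e-01] q6 -1.61 F [-0.1  0.6  0.1] w 0.0469
```

Request:
{"fn": "carry_out", "kwargs": {
  "steps": [
    [[0,0,0],0,1],
    [[0,0,0],0,1],
    [[0,0,0],0,1],
    [[0,0,0],0,1],
    [[0,0,0],0,1],
    [[0,0,0],0,1]
  ]
}}

```text
time: 4.2
position: [0.5827, 0.0274, 0.1084]
tool_rot: [0.746, 0.666, 0.014, 0.012]
ft_force: [-0.1, 0.1, -0.5]
grip_width: 0.0233
```

Request:
{"fn": "carry_out", "kwargs": {
  "steps": [
    [[0,0,0.6],0,1],
    [[0,0,0.6],0,1],
    [[0,0,0],0,1]
  ]
}}

```text
time: 4.5
position: [0.5819, 0.0276, 0.1205]
tool_rot: [0.745, 0.666, 0.013, 0.011]
ft_force: [0.1, 0.2, -1.7]
grip_width: 0.0234
```

```bash
python3 -c "
from h import *
st()"
```

```text
4.5 pos [0.5819 0.0276 0.1205] yaw 83.59 zaxis [ 3.420e-02  3.000e-04 -9.994e-01] q6 -1.61 F [ 0.1  0.2 -1.7] w 0.0234
```

Request:
{"fn": "carry_out", "kwargs": {
  "steps": [
    [[0,0,0.8],0,1],
    [[0,0,1],0,1],
    [[0,0,2],0,1],
    [[0,0,2],0,1],
    [[0,0,0],-4,1],
    [[0,0,0],-6,1],
    [[0,0,0],-8,1],
    [[0,0,0],-8,1],
    [[0,0,0],-8,1],
    [[0,0,0],-8,1]
  ]
}}

```text
time: 5.5
position: [0.5812, 0.0279, 0.1886]
tool_rot: [0.94, 0.341, 0.009, 0.016]
ft_force: [0.4, 0.7, -2.0]
grip_width: 0.0235
```

```bash
python3 -c "
from h import *
st()"
```

```text
5.5 pos [0.5812 0.0279 0.1886] yaw 39.93 zaxis [ 0.0288 -0.0242 -0.9993] q6 -0.82 F [ 0.4  0.7 -2. ] w 0.0235
```

Request:
{"fn": "carry_out", "kwargs": {
  "steps": [
    [[0,0,0],-8,1],
    [[0,0,0],-8,1],
    [[0,0,0],-8,1],
    [[0,0,0],-8,1],
    [[0,0,0],-8,1],
    [[0,0,0],-8,1],
    [[0,0,0],-8,1],
    [[0,0,0],-8,1],
    [[0,0,0],-8,1],
    [[0,0,0],-8,1]
  ]
}}

```text
time: 6.5
position: [0.5795, 0.0291, 0.197]
tool_rot: [0.929, -0.371, -0.002, 0.019]
ft_force: [0.6, 1.1, -1.9]
grip_width: 0.0235
```

```bash
python3 -c "
from h import *
st()"
```

```text
6.5 pos [0.5795 0.0291 0.197 ] yaw -43.53 zaxis [-0.0183 -0.0327 -0.9993] q6 0.66 F [ 0.6  1.1 -1.9] w 0.0235
```

Request:
{"fn": "carry_out", "kwargs": {
  "steps": [
    [[0,0,0],-8,1],
    [[0,0,0],-8,1],
    [[0,0,0],-8,1],
    [[0,0,0],-8,1],
    [[0,0,0],-8,1],
    [[0,0,0],-5,1],
    [[0,0,0],0,1],
    [[0,0,0],0,1]
  ]
}}

```text
time: 7.3
position: [0.5786, 0.0297, 0.2033]
tool_rot: [-0.704, 0.71, 0.008, -0.015]
ft_force: [0.2, -1.0, -1.8]
grip_width: 0.0234
```

```bash
python3 -c "
from h import *
st()
t=cams.camera('top');s=cams.camera('scene')
cv2.imwrite('pics/c3.png',np.hstack([crop(t,240,115,100,120,4),crop(s,215,170,100,120,4)]))"
```

```text
7.3 pos [0.5786 0.0297 0.2033] yaw -90.44 zaxis [-0.0335 -0.0094 -0.9994] q6 1.45 F [ 0.2 -1.  -1.8] w 0.0234
```

View pics/c3.png

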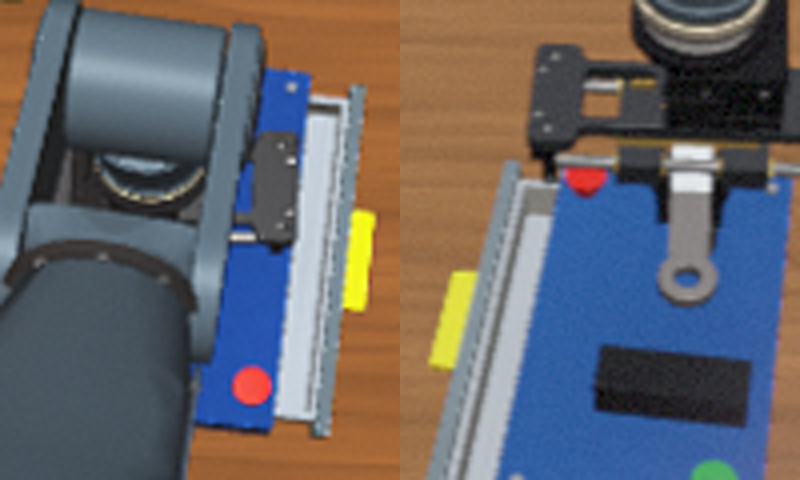

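The link is turned end for end: the bare eye now points at the rest (scene crop 688,282) and the pin end is hidden by the gripper. So I'll match the bare eye in the scene camera to where the white eye was.

Request:
{"fn": "carry_out", "kwargs": {
  "steps": [
    [[0,0,-2],-3,1],
    [[0,0,-2],-3,1],
    [[0,0,-1],0,1],
    [[0,0,0],0,1],
    [[0,0,0],0,1]
  ]
}}

```text
time: 7.9
position: [0.5797, 0.0299, 0.1534]
tool_rot: [-0.667, 0.745, 0.008, -0.014]
ft_force: [0.3, -0.7, -2.0]
grip_width: 0.0237
```

```bash
cat >> h.py <<'E'
def eye(name,zlink=None):
    "bare eye in scene: pixel by viewing crop; here save x6 crop round rest"
    s=cams.camera('scene');cv2.imwrite(f'pics/{name}.png',crop(s,250,210,70,70,8))
E
python3 -c "
from h import *
st();eye('e1')"
```

```text
7.9 pos [0.5797 0.0299 0.1534] yaw -96.29 zaxis [-0.031  -0.0067 -0.9995] q6 1.55 F [ 0.3 -0.7 -2. ] w 0.0237
```

Request:
{"fn": "carry_out", "kwargs": {
  "steps": [
    [[0,-0.2,-0.8],0,1],
    [[0,0,-0.6],0,1],
    [[0,0,0],0,1],
    [[0,0,0],0,1]
  ]
}}

```text
time: 8.35
position: [0.581, 0.0275, 0.1403]
tool_rot: [-0.668, 0.744, 0.006, -0.013]
ft_force: [0.5, -0.4, -2.2]
grip_width: 0.0234
```

```bash
python3 -c "
from h import *
st();eye('e2')
s=cams.camera('scene')
# same scene pixel target as the white eye seen at start, lifted by dz
w=onz(s,281.8,261.6,.11);o=robot.get_obs()['position'][2]-.1084
print(w,o,(proj(s,w+[0,0,o])-[250,210]+.5)*8-.5)"
```

```text
8.35 pos [0.581  0.0275 0.1403] yaw -96.23 zaxis [-0.027  -0.0073 -0.9996] q6 1.55 F [ 0.5 -0.4 -2.2] w 0.0234
[0.6502393  0.01989421 0.11      ] 0.03196989143845966 [258.88321572 359.91992575]
```

View pics/e2.png

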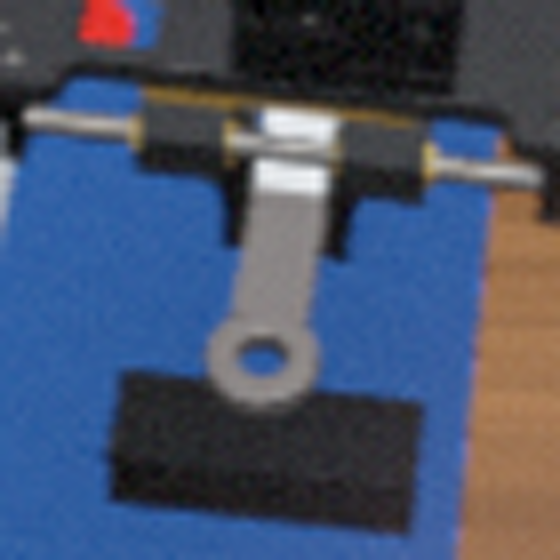

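Request:
{"fn": "carry_out", "kwargs": {
  "steps": [
    [[0,-0.05,-0.4],0,1],
    [[0,0,-0.3],0,1],
    [[0,0,-0.3],0,1],
    [[0,0,0],0,1],
    [[0,0,0],0,1]
  ]
}}

```text
time: 8.95
position: [0.5812, 0.027, 0.1297]
tool_rot: [-0.668, 0.744, 0.006, -0.012]
ft_force: [0.4, -0.1, -2.4]
grip_width: 0.0232
```

```bash
python3 -c "
from h import *
st();print(robot.get_obs()['moment'].round(3))"
```

```text
8.95 pos [0.5812 0.027  0.1297] yaw -96.22 zaxis [-0.0264 -0.0074 -0.9996] q6 1.55 F [ 0.4 -0.1 -2.4] w 0.0232
[-0.021  0.131  0.011]
```

Request:
{"fn": "carry_out", "kwargs": {
  "steps": [
    [[0,0,-0.2],0,1],
    [[0,0,-0.2],0,1],
    [[0,0,0],0,1]
  ]
}}

```text
time: 9.25
position: [0.5813, 0.0271, 0.1255]
tool_rot: [-0.668, 0.744, 0.006, -0.012]
ft_force: [-0.6, 0.1, -1.3]
grip_width: 0.0236
```

```bash
python3 -c "
from h import *
st();print(robot.get_obs()['moment'].round(3))"
```

```text
9.25 pos [0.5813 0.0271 0.1255] yaw -96.22 zaxis [-0.0261 -0.0075 -0.9996] q6 1.55 F [-0.6  0.1 -1.3] w 0.0236
[ 0.018  0.146 -0.011]
```

Request:
{"fn": "carry_out", "kwargs": {
  "steps": [
    [[0,0,-0.2],0,1],
    [[0,0,-0.1],0,1],
    [[0,0,0],0,1]
  ]
}}

```text
time: 9.55
position: [0.5813, 0.0271, 0.1223]
tool_rot: [-0.668, 0.744, 0.006, -0.012]
ft_force: [-0.3, -0.3, -2.3]
grip_width: 0.0238
```

```bash
python3 -c "
from h import *
st();print(robot.get_obs()['moment'].round(3))"
```

```text
9.55 pos [0.5813 0.0271 0.1223] yaw -96.22 zaxis [-0.026  -0.0074 -0.9996] q6 1.55 F [-0.3 -0.3 -2.3] w 0.0238
[-0.025  0.211  0.048]
```

Request:
{"fn": "carry_out", "kwargs": {
  "steps": [
    [[0,0,-0.2],0,1],
    [[0,0,-0.2],0,1],
    [[0,0,-0.2],0,1],
    [[0,0,0],0,1]
  ]
}}

```text
time: 9.95
position: [0.5813, 0.0271, 0.1158]
tool_rot: [-0.668, 0.744, 0.006, -0.012]
ft_force: [-0.3, 1.2, -2.3]
grip_width: 0.0237
```

```bash
python3 -c "
from h import *
st();print(robot.get_obs()['moment'].round(3))"
```

```text
9.95 pos [0.5813 0.0271 0.1158] yaw -96.22 zaxis [-0.0261 -0.0075 -0.9996] q6 1.55 F [-0.3  1.2 -2.3] w 0.0237
[0.049 0.166 0.003]
```

Request:
{"fn": "carry_out", "kwargs": {
  "steps": [
    [[0,0,-0.2],0,1],
    [[0,0,-0.2],0,1],
    [[0,0,-0.2],0,1],
    [[0,0,0],0,1]
  ]
}}

```text
time: 10.35
position: [0.5814, 0.0271, 0.1092]
tool_rot: [-0.668, 0.744, 0.006, -0.012]
ft_force: [0.1, 0.1, -2.0]
grip_width: 0.0232
```

```bash
python3 -c "
from h import *
st();print(robot.get_obs()['moment'].round(3))"
```

```text
10.35 pos [0.5814 0.0271 0.1092] yaw -96.22 zaxis [-0.026  -0.0075 -0.9996] q6 1.55 F [ 0.1  0.1 -2. ] w 0.0232
[-0.048  0.189  0.016]
```

Request:
{"fn": "carry_out", "kwargs": {
  "steps": [
    [[0,0,-0.1],0,1],
    [[0,0,0],0,1]
  ]
}}

```text
time: 10.55
position: [0.5814, 0.0271, 0.1086]
tool_rot: [-0.668, 0.744, 0.006, -0.012]
ft_force: [-1.3, 0.6, -0.4]
grip_width: 0.0237
```

```bash
python3 -c "
from h import *
st();print(robot.get_obs()['moment'].round(3));eye('e3')"
```

```text
10.55 pos [0.5814 0.0271 0.1086] yaw -96.22 zaxis [-0.026  -0.0075 -0.9996] q6 1.55 F [-1.3  0.6 -0.4] w 0.0237
[ 0.018  0.312 -0.004]
```

View pics/e3.png

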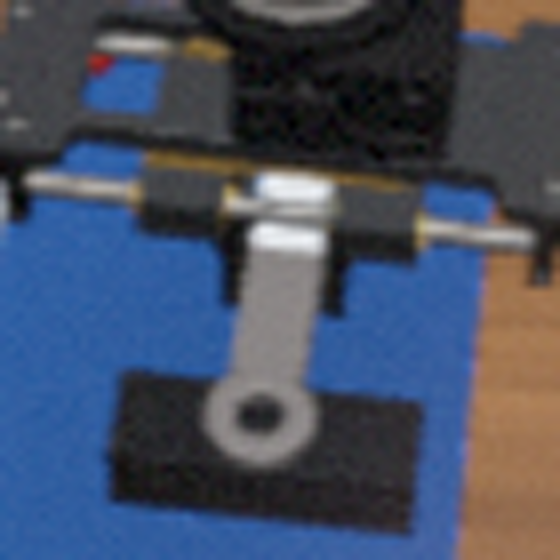

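The bare eye lies on the rest (crop 262,415), the link sits at seat height, and the wrist force shows its weight coming off. I'll release it now.

Request:
{"fn": "carry_out", "kwargs": {
  "steps": [
    [[0,0,0],0,0.6],
    [[0,0,0],0,0.5],
    [[0,0,0],0,0.3],
    [[0,0,0],0,0.3],
    [[0,0,0],0,0.3],
    [[0,0,0],0,0.3],
    [[0,0,0],0,0.3]
  ]
}}

```text
time: 11.3
position: [0.5829, 0.0268, 0.1095]
tool_rot: [-0.668, 0.744, 0.004, -0.011]
ft_force: [0.5, -0.9, 0.3]
grip_width: 0.0602
```

Request:
{"fn": "carry_out", "kwargs": {
  "steps": [
    [[0,0,1],0,0.3],
    [[0,0,2],0,0.3],
    [[0,0,3],0,0.3],
    [[0,-2,3],4,0.3],
    [[0,-4,2],8,0.3],
    [[0,-4,0],8,0.5],
    [[0,-4,0],8,0.8],
    [[0,-4,0],8,1],
    [[0,0,0],8,1],
    [[0,0,0],8,1]
  ]
}}

```text
time: 12.3
position: [0.5827, -0.1601, 0.232]
tool_rot: [0.934, -0.358, 0.007, 0.013]
ft_force: [-0.6, 0.2, 0.4]
grip_width: 0.0286
```

```bash
python3 -c "
from h import *
st()
a=crop(cams.camera('top'),240,115,100,120,4);b=crop(cams.camera('scene'),215,200,100,120,4)
cv2.imwrite('pics/c4.png',np.hstack([a,b]))"
```

```text
12.3 pos [ 0.5827 -0.1601  0.232 ] yaw -41.97 zaxis [ 0.0039 -0.0296 -0.9996] q6 0.3 F [-0.6  0.2  0.4] w 0.0286
```

View pics/c4.png

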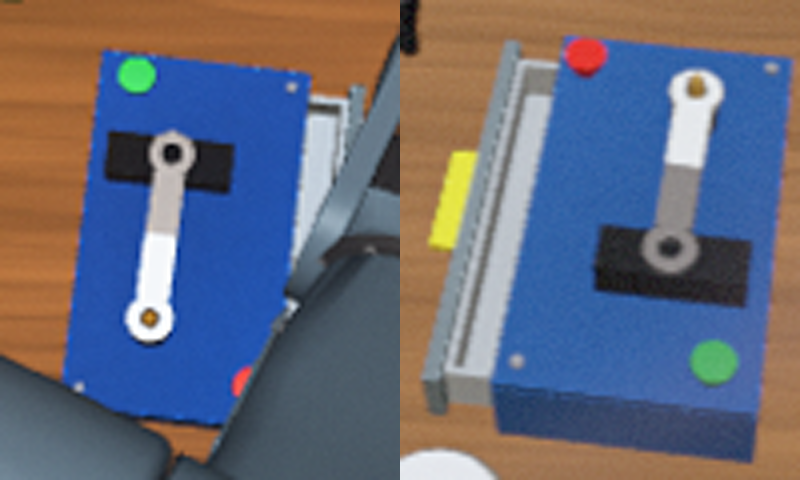

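The picture shows the white eye down on the pin (scene crop 696,88) and the bare eye on the rest (669,248), the same spots as the eyes had at the start. The plugs haven't moved. Next is the drawer.

Request:
{"fn": "carry_out", "kwargs": {
  "steps": [
    [[-0.4,-1.2,0],7,1],
    [[-0.4,-1.2,0],7,1],
    [[-0.4,-1,0],7,1],
    [[0,0,0],7,1],
    [[0,0,-2],5,1],
    [[0,0,-3],0,1],
    [[0,0,0],0,1]
  ]
}}

```text
time: 13.1
position: [0.5713, -0.1916, 0.1853]
tool_rot: [0.997, -0.079, 0.013, 0.011]
ft_force: [-2.0, -0.1, -1.2]
grip_width: 0.0005
```

```bash
python3 -c "
from h import *
st()"
```

```text
13.1 pos [ 0.5713 -0.1916  0.1853] yaw -9.06 zaxis [ 0.0242 -0.0236 -0.9994] q6 -0.34 F [-2.  -0.1 -1.2] w 0.0005
```

Request:
{"fn": "carry_out", "kwargs": {
  "steps": [
    [[0,0,-3],3,1],
    [[0,0,-3],1,1],
    [[0,0,-3],0,1],
    [[0,0,-2],0,1],
    [[0,0,-1],0,1],
    [[0,0,0],0,1]
  ]
}}

```text
time: 13.7
position: [0.5771, -0.1914, 0.0701]
tool_rot: [0.999, -0.048, 0.019, 0.013]
ft_force: [-0.7, 1.2, 1.0]
grip_width: 0.0004
```

```bash
python3 -c "
from h import *
st()"
```

```text
13.7 pos [ 0.5771 -0.1914  0.0701] yaw -5.46 zaxis [ 0.0374 -0.0273 -0.9989] q6 -0.4 F [-0.7  1.2  1. ] w 0.0004
```

Request:
{"fn": "carry_out", "kwargs": {
  "steps": [
    [[0,0,-1],0,1],
    [[0,1.5,0],0,1],
    [[0,1.5,0],0,1],
    [[0,1,0],0,1],
    [[0.1,1,0],0,1],
    [[0.1,0.6,0],0,1],
    [[0,0,0],0,1]
  ]
}}

```text
time: 14.4
position: [0.582, -0.1315, 0.0645]
tool_rot: [0.998, -0.047, 0.023, 0.015]
ft_force: [0.4, -1.6, -1.3]
grip_width: 0.0003
```

```bash
python3 -c "
from h import *
st()"
```

```text
14.4 pos [ 0.582  -0.1315  0.0645] yaw -5.38 zaxis [ 0.0445 -0.0327 -0.9985] q6 -0.29 F [ 0.4 -1.6 -1.3] w 0.0003
```

Request:
{"fn": "carry_out", "kwargs": {
  "steps": [
    [[0,0.5,-0.1],0,1],
    [[0,0.4,-0.1],0,1],
    [[0,0.4,0],0,1],
    [[0,0,0],0,1]
  ]
}}

```text
time: 14.8
position: [0.5834, -0.1188, 0.0635]
tool_rot: [0.998, -0.048, 0.025, 0.016]
ft_force: [0.1, 0.2, 0.5]
grip_width: 0.0005
```

```bash
python3 -c "
from h import *
st()"
```

```text
14.8 pos [ 0.5834 -0.1188  0.0635] yaw -5.43 zaxis [ 0.0479 -0.0346 -0.9983] q6 -0.27 F [0.1 0.2 0.5] w 0.0005
```

Request:
{"fn": "carry_out", "kwargs": {
  "steps": [
    [[0,0.3,0],0,1],
    [[0,0.3,0],0,1],
    [[0,0.3,0],0,1]
  ]
}}

```text
time: 15.1
position: [0.5835, -0.1183, 0.0637]
tool_rot: [0.998, -0.044, 0.025, 0.023]
ft_force: [-1.6, -11.5, 0.0]
grip_width: 0.0008
```

Request:
{"fn": "carry_out", "kwargs": {
  "steps": [
    [[0,0.3,0],0,1],
    [[0,0.2,0],0,1]
  ]
}}

```text
time: 15.3
position: [0.5835, -0.1184, 0.0637]
tool_rot: [0.998, -0.044, 0.025, 0.026]
ft_force: [-2.6, -6.3, 0.2]
grip_width: 0.0002
```

Request:
{"fn": "carry_out", "kwargs": {
  "steps": [
    [[0,-1,0],0,1],
    [[0,-3,0],0,1],
    [[0,-3,0],0,1],
    [[0,-2,2],0,1],
    [[0,0,4],0,1],
    [[0,0,4],0,1],
    [[0,-4,4],0,1],
    [[0,-4,0],0,1],
    [[0,-4,0],0,1],
    [[0,0,0],0,1]
  ]
}}

```text
time: 16.3
position: [0.5808, -0.3287, 0.2027]
tool_rot: [0.998, -0.045, 0.024, 0.021]
ft_force: [-0.3, -0.9, -0.3]
grip_width: 0.0004
```

```bash
python3 -c "
from h import *
st()
t=cams.camera('top')
a=crop(t,240,115,100,120,4);s=cams.camera('scene');b=crop(s,215,200,100,120,4)
cv2.imwrite('pics/c5.png',np.hstack([a,b]));cv2.imwrite('pics/s5.png',s['pixels'][:,:,::-1])
p=[.5886,.0082,1.4792];c,n=np.cos(p[2]),np.sin(p[2])
for o in(0,.005):
  x=-.115-o
  for nm,cam,ox,oy,X in(('top',t,240,115,0),('scene',s,215,200,400)): print(o,nm,[((proj(cam,[p[0]+c*x-n*y,p[1]+n*x+c*y,.055])-[ox,oy]+.5)*4-.5+[X,0]).round(0).tolist() for y in(-.04,.04)])
"
```

```text
16.3 pos [ 0.5808 -0.3287  0.2027] yaw -5.1 zaxis [ 0.0451 -0.0443 -0.998 ] q6 -0.59 F [-0.3 -0.9 -0.3] w 0.0004
0 top [[332.0, 208.0], [322.0, 305.0]]
0 scene [[478.0, 247.0], [500.0, 152.0]]
0.005 top [[338.0, 208.0], [328.0, 306.0]]
0.005 scene [[471.0, 246.0], [493.0, 152.0]]
```

View pics/c5.png

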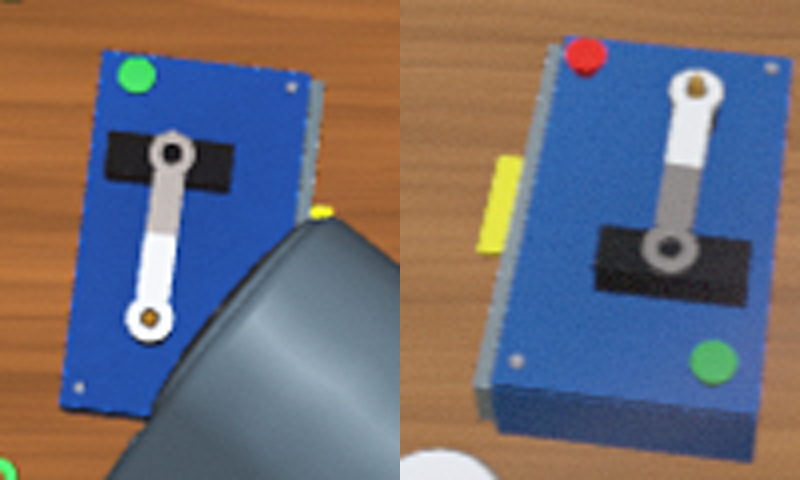

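View pics/s5.png

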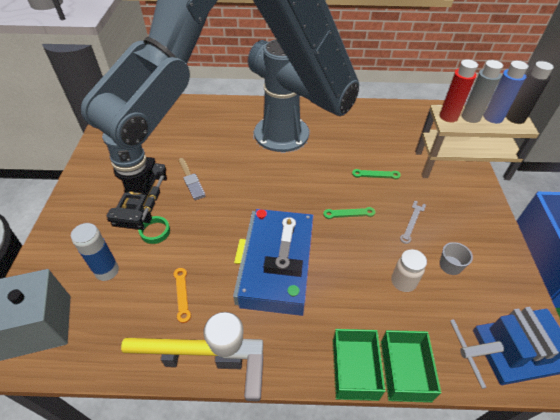

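The drawer front is flush with the stand and the lip edge is at scene crop (478,250), against a predicted (478,247) for home. The link is seated, everything else is where it started, and the gripper hangs clear at 0.20 m.

```bash
python3 -c "
from rig import robot
print(robot.hand_in())"
```

```text
the job is handed in; nothing more can be done
None
```

The link is turned end for end and refitted, same face up, and the catch drawer is pushed home. I handed the job in at about 16.4 s.

- **Link:** I gripped it at mid-shank, lifted it off the pin, turned it 180° and lowered it onto the pin. There was no jamming force on the way down. The last pictures show the pin through the white eye and the bare eye on the black rest, each within about 1 pixel of where the eyes were at the start. I judged "fully down" from those pictures and from the tool being within about 1 mm of its grasp height when I let go.
- **Alignment:** the link lies about 1.3° off the stand's axis, the same swing it started with.
- **Drawer:** it stopped firmly at about 11 N, well over the 2.5 N it needs to move. The lip edge is within about 1 pixel (1–2 mm) of its predicted home position.
- **Surroundings:** the plugs and other bench items look unmoved, and the gripper was clear of everything at hand-in. In the last top view the arm hid the red plug, but the scene view shows it in place.
- **Disagreements:** the two cameras differed by up to 5 mm in x on the link, so I placed it by matching pixels in the scene camera and watching the force. The tool also picked up 2–4° of tilt during the moves, with no visible effect.

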